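# Lever open the cookie keeper with a palette knife

## Task

The lid of the steel cookie keeper has no grip and sits tight: swing its red catch fully aside, then take the palette knife, work its blade into the slit under the lid's front lip and lever the lid up, and swing it on until it stands open, about upright. Lay the knife flat on the white board again, blade side down, and leave the tubs, jar, cutter and nozzle where they are.

Things in the scene. Friction and masses are not known exactly. Their poses are not given: they have to be found in the camera images.
- keeper: Fixed steel box of iced cookies, 165 deep (x) x 220 wide (y) mm. Origin: centre of its footprint on the table; x points from its front (robot side) to its hinge side, y to its left, z up. In its frame, mm: in front a solid step, x -85 to -50, with a flat top, the ledge, at z 81; behind it the front wall (x -50 to -45) rises to the rim at z 86.
- ledge (a point): middle of the front upper edge of the keeper's ledge (keeper x -85, y 0, z 81 mm), a good fulcrum. Between ledge and closed lid is a slit 5 mm high and 20 mm deep, open to the front over the full width; 15 mm of bare ledge lie in front of the lid's lip.
- lid (a joint): angle of the blue lid with a white panel, 145 x 220 x 5 mm, 0.25 kg. 0 closed: it lies on the rim, keeper x -70 to 75, z 86 to 91 mm, overhanging the ledge. Stop at 1.6 (upright is 1.57). Stiff hinge (about 0.5 N m): it stays where it is left.
- lip (a point): middle of the lower edge of the lid's front lip (145 mm from the hinge); moves with the lid
- lid_hinge (a point): middle of the lid's hinge axis, which runs along the keeper's y (keeper x 75, y 0, z 86 mm)
- catch (a joint): angle of the red swivel catch: 0 locked, its tongue over the lid and its arm pointing to the front; 1.57 free, its arm pointing to the keeper's +y side. Turns clockwise seen from above, about a post on the ledge, and stays where left; the tongue clears the lid from about 1.3. Arm 12 mm wide, underside 92.5, top 102.5 mm above the table; the tongue reaches 18 mm from the axis.
- catch_pin (a point): middle of the catch's upright round pin, 14 mm thick, 55 mm from the axis, running from 102.5 to 137.5 mm above the table; this point is at 124.5 mm
- catch_pivot (a point): point on the catch's vertical axis, at the arm's underside (keeper x -79, y 75 mm); its post on the ledge is 12 mm thick
- knife: Loose stiff palette knife, 205 mm long, 0.12 kg, lying flat on the board. Origin: where handle and blade meet, on the underside; x points to the blade's tip, z up. Black handle x -110 to 0 mm, 20 wide, 22 high; steel blade to x 95 mm, 28 wide, 2.5 thick, its underside level with the handle's underside.
- knife_grip (a point): point in the handle 30 mm behind the blade, 11 mm above the underside: good place to grip across the handle
- knife_tip (a point): middle of the blade's end, on its underside (95 mm ahead of the knife's origin)
- board: Fixed white cutting board 280 (x) x 150 (y) x 12 mm; origin: centre of its underside
- tub_white: white open tub, 96 mm across, 85 high, bystander; origin: centre of its underside
- tub_brown: brown open tub, 90 mm across, 75 high, bystander; origin: centre of its underside
- jar: closed jar with orange cap, 60 mm across, 100 high, bystander; origin: centre of its underside
- cutter: copper cookie-cutter ring, 64 mm across, 24 high, bystander; origin: centre of its underside
- nozzle: steel piping nozzle, a cone 28 mm across, 36 high, bystander; origin: centre of its underside

How it is judged:
By the outcome, as a careful person would: the job done as asked, in the order asked, and still so for the second after the job is handed in, with the robot touching nothing.
It also fails if it takes over 72 s, if anything falls off the work surface, if the arm or the gripper's body presses on something with over 40 N, if the wrist force passes 120 N, or if a joint passes its speed limit or range.

## Robot

A 7-joint arm with a two-finger parallel gripper is mounted at the origin on the work surface. World frame = base frame: x ahead of the robot, y to its left, z up, the work surface at z = 0. Lengths are in mm, angles in rad, forces in N, time in s.
With the tool pointing down it reaches from about 400 to 875 mm from the base axis. Payload 19.3 kg.
Tool frame: the origin (TCP) lies at the very end of the fingers, on their centre line; the grasp point (between the pads) lies 19 mm behind it; z points along the fingers, y is the line along which they close (so a half turn about z gives the same grasp; the last joint's range is limited). The gripper opens to 85 mm and grips with 20 to 120 N. Pads are 22 mm wide; open, the fingers measure 114 mm over their backs; the gripper's body (76 mm by 85 mm) begins 54 mm behind the grasp point. The pads swing forward as they close: fully open they stand 13 mm farther back than shut.
Start: joints at [1.053, 0.521, -0.036, 1.599, 0.021, 1.021, -0.113], TCP at [270.587, -563.38, 204.691] pointing down, gripper open.
Joint ranges: [-2.91, 2.91], [-0.3, 2.13], [-1.5, 1.42], [0.17, 2.43], [-1.26, 4.41], [0.16, 1.93], [-2.52, 2.52]. Speed limits (rad/s): [1.89, 1.89, 2.39, 2.39, 3.01, 3.01, 3.01].

## Interface

Orientations are given as a rotation vector (axis times angle).
In Python, from rig import r, cams, nets gives the robot as it stands.
- The arm moves only by the tool step_arm, never from a script. Its argument "rows" is a list of rows, each a list of 3 entries, a list of its own where there are three numbers: the opening, from 0 (shut) to 1 (fully open), then the shift along the tool's x, y, z as a fraction of full scale, then the turn about the tool's z as a fraction of full scale. A call has 1 to 12 rows; each row is the pose to reach, as a shift and turn from the pose commanded when the call began, along the tool's axes at that moment; what a row does not reach only later rows make up. Full scale, the value 1, is 1000 mm for a shift and 2 rad for a turn. A row lasts 1/12 s, in which the tool goes at most 41.7 mm and 7.16 degrees, less where a joint would pass 70% of its speed; a pose out of reach is approached as far as the arm can. A call with a number of a shift or a turn outside -1 to 1 is refused whole. A call with a gripper value outside its range is refused whole. The fingers move at their own pace and stop on an object; "squeeze" is the grip in N (left out, the last holds). Time passes only in rows, so rows that repeat a pose let the fingers close. It gives the time, the measured TCP pose, the force, the opening and the grip force at its end, in the units of the state.
- r.get_obs(): the state, without advancing time (a new reading comes with each control period).
- cams.capture(name): name is "side" or "top"; returns a dict with "pixels" (420x560x3 uint8, red, green, blue), "intrinsics" (3x3 intrinsics, pixels), "R" (3x3) and "t" (3): a world point X has camera coordinates R X + t. Camera axes: x right, y down, z forward; pixel columns grow to the right and rows downward; lengths in mm; the calibration is good to about 2 mm. A picture is of the moment at which its call begins. There is no depth.
- r.hand_in(): hands the job in; it is judged then, once.
Trained networks look in the newest picture that a camera, given by its name, has taken for a name from the list of things; names that differ only in an ending like _2 or _b are one class to them, and where a whole thing is asked for, a point or a joint stands for the part that bears it (a point fixed in the world has none). Each returns a list of dicts, best first, with "score" (0 to 1); they miss things now and then, are a little off and sometimes report something else, mostly with a low value. They report only what shows in the picture. A call takes as long as a camera call.
- nets.look_for(camera, target): "bbox" ([centre column, centre row, width, height] in pixels, round what is visible of it).
- nets.spot_point(camera, target): "centre" ([row, column] in pixels: a listed point, or the origin of a listed thing).
The state is a dict: "clock": time; "q": joint angles; "joint_velocities": joint speeds; "effort": joint torques, N m; "eef_pos": TCP position; "eef_rot": TCP orientation; "contact_force": force on the tool from outside, world axes, zero at the start; "torque": the same for the moment, N m; "gripper_width": finger opening in mm; "gripper_force": force on a finger pad.
Only numpy, scipy, OpenCV 4.12 (cv2) and the standard library are available. Lean on these libraries where they do the work, as an engineer would, in place of code of your own. Each camera call takes 0.05 s, during which the arm holds its last target. There are 200 camera calls.

## Working session

There is one attempt and no reset: what is moved stays moved. The work goes in short steps, Python scripts to look and compute and a tool call to move; the robot and the scene stay as the last step left them, time stands still between calls to the robot, and variables do not carry over. Pictures are saved under pics/ and viewed, at most 11 in all, crops included, and the job is handed in when it is done.

Besides the shell and the picture viewer there is one more tool, called after ">>>" as name(argument=value, ...) on one line, values as JSON. step_arm: Moves the arm, as the interface text tells. Shift numbers are shares of 1000 mm and turn numbers shares of 2 rad, none past 1 either way. Its arguments: {"type":"object","properties":{"rows":{"type":"array","items":{"type":"array"}},"squeeze":{"type":"number"}},"required":["rows"]}

```bash
mkdir -p pics; ls; cat > h.py <<'E'
import numpy as np, cv2
from rig import r,cams,nets
from scipy.spatial.transform import Rotation as Ro
def cap(n,save=None):
    c=cams.capture(n)
    if save: cv2.imwrite('pics/'+save,cv2.cvtColor(c['pixels'],cv2.COLOR_RGB2BGR))
    return c
def onz(c,px,z):  # px=(row,col)
    K,R,t=map(np.array,(c['intrinsics'],c['R'],c['t']))
    d=R.T@np.linalg.solve(K,[px[1],px[0],1.]); o=-R.T@t
    return o+d*(z-o[2])/d[2]
def proj(c,X):
    p=np.array(c['intrinsics'])@(np.array(c['R'])@np.array(X,float)+np.array(c['t'])); return p[1]/p[2],p[0]/p[2]
def tri(cs,pxs):
    P=[np.array(c['intrinsics'])@np.c_[c['R'],c['t']] for c in cs]
    X=cv2.triangulatePoints(P[0],P[1],np.array(pxs[0][::-1],float).reshape(2,1),np.array(pxs[1][::-1],float).reshape(2,1)); return (X[:3]/X[3]).ravel()
E
python3 - <<'E'
from h import *
np.set_printoptions(precision=1,suppress=True)
o=r.get_obs(); print(o)
cs={n:cap(n,n+'0.png') for n in('top','side')}
Z=dict(ledge=81,lip=86,lid_hinge=86,catch_pin=124.5,catch_pivot=92.5,keeper=0,knife=12,knife_grip=23,knife_tip=12,board=0,tub_white=0,tub_brown=0,jar=0,cutter=0,nozzle=0)
for k,z in Z.items():
    pp=[]
    for n in cs:
        l=nets.spot_point(n,k)
        if l:
            p=l[0]['centre'];pp.append(p);print(k,n,np.round(p),round(l[0]['score'],2),onz(cs[n],p,z))
    if len(pp)==2: print('   tri',tri([cs['top'],cs['side']],pp))
E
```

```text
pics
{'clock': 0.0, 'q': array([ 1.1,  0.5, -0. ,  1.6,  0. ,  1. , -0.1]), 'joint_velocities': array([ 0., -0.,  0., -0.,  0., -0., -0.]), 'effort': array([  0. , -92.7,   2. , -37. ,   0. ,   0. ,  -0. ]), 'eef_pos': array([ 270.4, -563.1,  204.1]), 'eef_rot': array([-3.1, -0.7,  0. ]), 'contact_force': array([-0.5, -0.4,  0.1]), 'torque': array([ 0., -0.,  0.]), 'gripper_force': 0.0, 'gripper_width': 85.50864759227481}
ledge top [175. 252.] 0.77 [627.4  67.1  81. ]
ledge side [211. 253.] 0.63 [627.8  78.1  81. ]
   tri [632.7  69.8  68.1]
lip top [172. 249.] 0.72 [634.   74.1  86. ]
lip side [204. 253.] 0.65 [641.2  64.9  86. ]
   tri [631.9  73.6 101.6]
lid_hinge top [114. 268.] 0.91 [781.5  28.2  86. ]
lid_hinge side [171. 224.] 0.81 [785.7  25.8  86. ]
   tri [781.   28.9  91.4]
catch_pin top [182. 210.] 0.65 [604.1 164.6 124.5]
catch_pin side [227. 240.] 0.75 [595.4 161.9 124.5]
   tri [599.9 162.2 122.2]
catch_pivot top [166. 218.] 0.73 [646.7 149.8  92.5]
catch_pivot side [219. 230.] 0.51 [651.4 142.8  92.5]
   tri [644.7 148.4 103.8]
keeper top [152. 260.] 0.57 [703.7  50.1
[... 577 characters left out ...]
8.4 -350.9    0. ]
   tri [ 511.5 -338.1   14.9]
tub_white top [258. 144.] 0.95 [417.1 354.9   0. ]
tub_white side [343. 248.] 0.59 [418.  342.5   0. ]
   tri [414.8 348.1  15.7]
tub_brown top [140. 383.] 0.86 [ 739.3 -286.1    0. ]
tub_brown side [134. 304.] 0.96 [ 752.9 -312.2    0. ]
   tri [ 727.  -274.6   43. ]
jar top [170. 125.] 0.68 [652.6 410.4   0. ]
jar side [305. 159.] 0.68 [659.5 409.2  -0. ]
   tri [654.2 409.8   6.1]
cutter top [142. 340.] 0.53 [ 731.6 -166.2    0. ]
cutter side [166. 280.] 0.5 [ 725.4 -151.4    0. ]
   tri [ 739.1 -169.6  -24.6]
nozzle top [283. 339.] 0.59 [ 351.7 -160.7    0. ]
nozzle side [227. 387.] 0.51 [ 343.2 -159.5    0. ]
   tri [ 347.6 -164.6   -9.4]
```

```bash
python3 -c "
import cv2
a=cv2.imread('pics/top0.png')[60:310,100:460];b=cv2.imread('pics/side0.png')[100:300,150:430]
cv2.imwrite('pics/t0b.png',cv2.resize(a,None,fx=2.2,fy=2.2,interpolation=3));cv2.imwrite('pics/s0b.png',cv2.resize(b,None,fx=2.8,fy=2.8,interpolation=3))"
python3 -c "
from h import *
print(r.get_obs()['eef_rot'],r.get_obs()['eef_pos'],r.get_obs()['q'])
print([x for x in dir(r) if x[0]!='_'])"
```

```text
[-3.06311795e+00 -6.97518284e-01 -7.70217565e-06] [ 270.59480013 -563.36526691  204.66919602] [ 1.05281013  0.52142631 -0.03633074  1.59951347  0.02119237  1.02109388
 -0.11277173]
['IKError', 'get_obs', 'hand_in']
```

View pics/t0b.png

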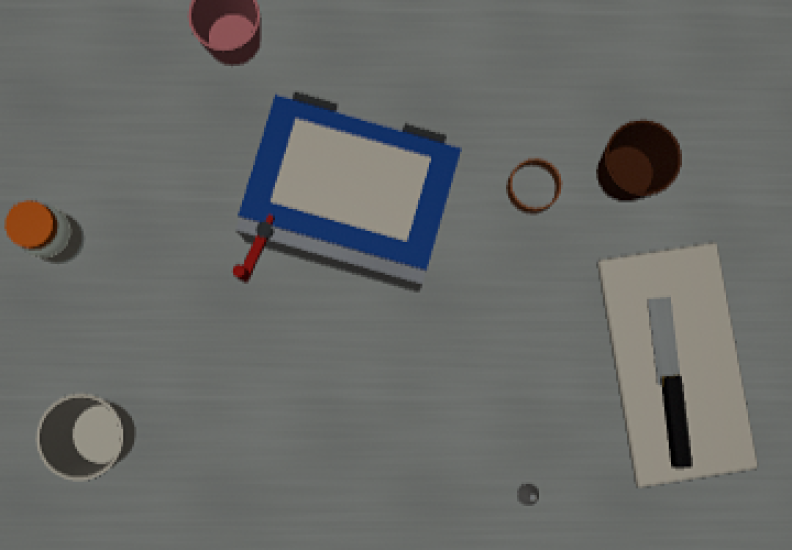

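View pics/s0b.png

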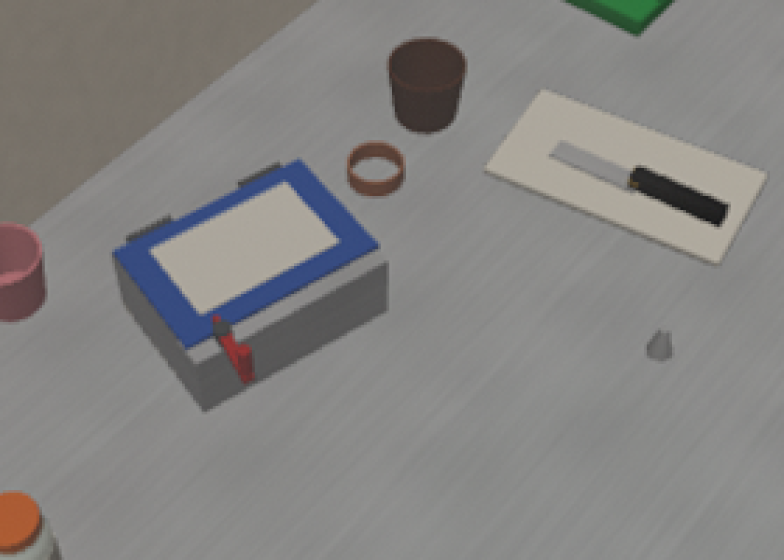

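The views show the keeper turned about -16° with the red catch at its front left (top crop 265,220 to 240,270). The knife lies tip-away on the board (crop 680,465 to 660,298). The net points agree with this. Next I refine the poses from colour.

```bash
cat >> h.py <<'E'
def phi():
    R=Ro.from_rotvec(r.get_obs()['eef_rot']).as_matrix(); return np.degrees(np.arctan2(R[1,0],R[0,0]))
def go(X,ph,base=None):
    o=r.get_obs(); R=Ro.from_rotvec(o['eef_rot']).as_matrix()
    s=R.T@(np.array(X,float)-o['eef_pos'])/1000
    t=-((ph-phi()+180)%360-180)/180*np.pi/2
    print('shift',np.round(s,4),'turn',round(t,4))
E
cat > seg.py <<'E'
from h import *
def rect(c,m,z):
    k,l,s,ce=cv2.connectedComponentsWithStats(m.astype(np.uint8)); i=1+np.argmax(s[1:,4])
    pts=np.argwhere(l==i)
    return cv2.minAreaRect(np.array([onz(c,p,z)[:2] for p in pts],np.float32))
E
python3 - <<'E'
from seg import *
c=cap('top'); p=c['pixels'].astype(int); R,G,B=p[...,0],p[...,1],p[...,2]
rc=rect(c,(B>R*1.6)&(B>60),91); print('lid',rc)
for n in('top','side'):
    c=cap(n); p=c['pixels'].astype(int); R,G,B=p[...,0],p[...,1],p[...,2]
    if n=='side': print('lid side',rect(c,(B>R*1.6)&(B>60),91))
    b=proj(c,[455,-336,23]); 
    win=np.zeros(R.shape,bool); win[int(b[0])-45:int(b[0])+45,int(b[1])-45:int(b[1])+45]=1
    dark=(p.max(2)<45)&win
    print(n,'handle',rect(c,dark,30),dark.sum())
    red=(R>2*G)&(R>2*B)&(R>70); a=np.argwhere(red); 
    k=proj(c,[600,162,124]); a=a[np.hypot(*(a-k).T)<40]; print('red',len(a),a.min(0),a.max(0))
E
```

```text
lid ((707.762451171875, 50.76769256591797), (220.0572967529297, 146.381591796875), 73.98898315429688)
top handle ((437.0682067871094, -334.9898681640625), (106.0458755493164, 23.804670333862305), 5.615789413452148) 370
red 107 [158 206] [185 223]
lid side ((708.39111328125, 52.66255187988281), (219.24058532714844, 145.9394989013672), 74.01658630371094)
side handle ((436.3791198730469, -329.4064636230469), (107.56283569335938, 30.730195999145508), 5.630150318145752) 254
red 62 [213 226] [235 238]
```

```bash
python3 -c "
from h import *
go([598,161.5,200],119)"
```

```text
shift [ 0.609  -0.5117  0.0047] turn -0.8146
```

>>> step_arm(rows=[[0.6,[0.609,-0.5117,0.0047],-0.8146],[0.6,[0.609,-0.5117,0.0047],-0.8146],[0.6,[0.609,-0.5117,0.0047],-0.8146],[0.6,[0.609,-0.5117,0.0047],-0.8146],[0.6,[0.609,-0.5117,0.0047],-0.8146],[0.6,[0.609,-0.5117,0.0047],-0.8146],[0.6,[0.609,-0.5117,0.0047],-0.8146],[0.6,[0.609,-0.5117,0.0047],-0.8146],[0.6,[0.609,-0.5117,0.0047],-0.8146],[0.6,[0.609,-0.5117,0.0047],-0.8146],[0.6,[0.609,-0.5117,0.0047],-0.8146],[0.6,[0.609,-0.5117,0.0047],-0.8146]])

```text
clock: 2.75
eef_pos: [476.9, -105.9, 202.1]
eef_rot: [1.758, 2.603, 0.0]
contact_force: [1.7, -0.3, 0.3]
gripper_width: 51.5
gripper_force: 0.0
```

```bash
python3 -c "
from h import *
go([598,161.5,200],119); print(r.get_obs()['q'])"
```

```text
shift [0.2028 0.2122 0.0021] turn -0.0617
[ 0.52575356  0.3472322  -0.53795974  1.93352057  0.22177716  0.91801416
  0.26123167]
```

>>> step_arm(rows=[[0.6,[0.2028,0.2122,0.0021],-0.0617],[0.6,[0.2028,0.2122,0.0021],-0.0617],[0.6,[0.2028,0.2122,0.0021],-0.0617],[0.6,[0.2028,0.2122,0.0021],-0.0617],[0.6,[0.2028,0.2122,0.0021],-0.0617],[0.6,[0.2028,0.2122,0.0021],-0.0617],[0.6,[0.2028,0.2122,0.0021],-0.0617],[0.6,[0.2028,0.2122,0.0021],-0.0617],[0.6,[0.2028,0.2122,0.0021],-0.0617],[0.6,[0.2028,0.2122,0.0021],-0.0617],[0.6,[0.2028,0.2122,0.0021],-0.0617]])

```text
clock: 3.67
eef_pos: [599.0, 157.6, 199.6]
eef_rot: [1.604, 2.701, -0.001]
contact_force: [-0.7, -0.4, -0.2]
gripper_width: 51.1
gripper_force: 0.0
```

```bash
python3 -c "
from h import *
go([598,161.5,108],119); print(r.get_obs()['q'],phi())"
```

```text
shift [0.004  0.001  0.0916] turn -0.0035
[ 0.02646909  0.56981467 -0.56967241  1.59976601  0.33839777  1.07236107
 -0.13588128] 118.59322750539837
```

>>> step_arm(rows=[[0.6,[0.004,0.001,0.0916],-0.0035],[0.6,[0.004,0.001,0.0916],-0.0035],[0.6,[0.004,0.001,0.0916],-0.0035],[0.6,[0.004,0.001,0.0916],-0.0035],[0,[0.004,0.001,0.0916],-0.0035],[0,[0.004,0.001,0.0916],-0.0035],[0,[0.004,0.001,0.0916],-0.0035],[0,[0.004,0.001,0.0916],-0.0035],[0,[0.004,0.001,0.0916],-0.0035],[0,[0.004,0.001,0.0916],-0.0035]], squeeze=40)

```text
clock: 4.5
eef_pos: [599.7, 163.4, 110.5]
eef_rot: [1.592, 2.705, 0.005]
contact_force: [1.8, 0.5, 10.2]
gripper_width: -0.0
gripper_force: 4.9
```

```bash
python3 - <<'E'
from h import *
a=cap('top')['pixels'];b=cap('side')['pixels'];o=r.get_obs();print(o['contact_force'],o['gripper_width'],o['eef_pos'])
f=lambda i,y,x:cv2.resize(i[y:y+100,x:x+100],(400,400),interpolation=3)
cv2.imwrite('pics/g1.png',cv2.cvtColor(np.hstack([f(a,130,160),f(b,160,190)]),cv2.COLOR_RGB2BGR))
E
```

```text
[ 2.53583919 -0.4675965  10.29260474] -0.48401537463213223 [599.67912027 163.42584023 110.566004  ]
```

View pics/g1.png

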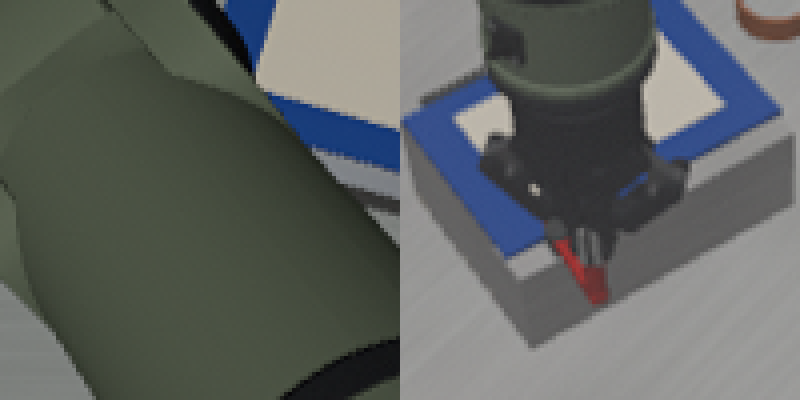

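```bash
python3 - <<'E'
from h import *
np.set_printoptions(precision=1,suppress=True)
for n in('top','side'):
    c=cap(n); print(n,'pin base/top',np.array(proj(c,[597.5,161.3,102.5])),np.array(proj(c,[597.5,161.3,137.5])),'pivot',np.array(proj(c,[650.4,146,102])),'tcp',np.array(proj(c,r.get_obs()['eef_pos'])))
    i=cv2.imread('pics/%s0.png'%n).astype(int); 
    for nm,i in(('old',i),('now',c['pixels'][...,::-1].astype(int))):
        B,G,R=i[...,0],i[...,1],i[...,2]
        a=np.argwhere((R>1.7*G)&(R>1.7*B)&(R>60)); a=a[(a[:,0]>150)&(a[:,0]<245)&(a[:,1]>195)&(a[:,1]<260)]
        print(nm,{int(q):(int(a[a[:,0]==q,1].min()),int(a[a[:,0]==q,1].max())) for q in np.unique(a[:,0])})
    if n=='side':
        print(nets.spot_point(n,'catch_pin')[:1],nets.spot_point(n,'catch_pivot')[:1])
E
```

```text
top pin base/top [185.5 213. ] [183.5 210.9] pivot [164.  219.6] tcp [184.1 211.7]
old {158: (222, 223), 159: (221, 223), 160: (221, 223), 161: (222, 222), 167: (216, 217), 168: (216, 220), 169: (215, 220), 170: (215, 219), 171: (215, 219), 172: (214, 218), 173: (214, 218), 174: (213, 217), 175: (213, 217), 176: (212, 216), 177: (212, 216), 178: (211, 216), 179: (211, 215), 180: (208, 215), 181: (206, 214), 182: (206, 214), 183: (206, 213), 184: (206, 213), 185: (207, 209)}
now {}
side pin base/top [231.5 240.5] [223.3 239.5] pivot [217.6 229.3] tcp [229.8 239. ]
old {213: (226, 227), 214: (226, 227), 219: (231, 232), 220: (229, 232), 221: (229, 233), 222: (229, 233), 223: (230, 238), 224: (230, 238), 225: (231, 239), 226: (231, 238), 227: (232, 238), 228: (232, 238), 229: (233, 238), 230: (233, 238), 231: (234, 239), 232: (235, 238), 233: (235, 239), 234: (236, 240), 235: (236, 239), 236: (237, 237)}
now {220: (229, 231), 221: (229, 231), 222: (229, 232), 223: (230, 232), 224: (231, 233), 225: (231, 234), 226: (232, 235), 227: (233, 239), 228: (233, 240), 229: (234, 240), 230: (235, 240), 231: (235, 240), 232: (236, 240), 233: (237, 241), 234: (237, 240), 235: (238, 239)}
[{'centre': [228.4, 241.2], 'score': 0.48}] [{'centre': [219.8, 227.1], 'score': 0.62}]
```

>>> step_arm(rows=[[0,[0,0,-0.08],0],[0,[0,0,-0.08],0],[0,[0,0,-0.08],0],[0,[0,0,-0.08],0]])

```text
clock: 5.13
eef_pos: [599.4, 163.3, 191.7]
eef_rot: [1.591, 2.704, 0.006]
contact_force: [0.1, 0.6, -1.2]
gripper_width: -0.4
gripper_force: 0.0
```

```bash
python3 - <<'E'
from h import *
np.set_printoptions(precision=1,suppress=True)
c=cap('side');b=c['pixels'];o=r.get_obs();print(o['contact_force'],o['gripper_width'],o['eef_pos'],np.array(proj(c,o['eef_pos'])))
d=cap('top')['pixels']
f=lambda i,y,x:cv2.resize(i[y:y+50,x:x+40],(400,500),interpolation=3)
s0=cv2.imread('pics/side0.png')[...,::-1]
cv2.imwrite('pics/g2.png',cv2.cvtColor(np.hstack([f(s0,195,220),f(b,195,220)]),cv2.COLOR_RGB2BGR))
print([(k,nets.spot_point('side',k)[:1]) for k in('catch_pin','catch_pivot')])
print([(k,nets.spot_point('top',k)[:1]) for k in('catch_pin','catch_pivot')])
E
```

```text
[ 0.1 -0.8 -0.3] -0.29826767305581164 [598.6 162.9 189.9] [210.6 237.1]
[('catch_pin', [{'centre': [228.3, 240.9], 'score': 0.68}]), ('catch_pivot', [{'centre': [219.0, 225.6], 'score': 0.52}])]
[('catch_pin', []), ('catch_pivot', [])]
```

View pics/g2.png

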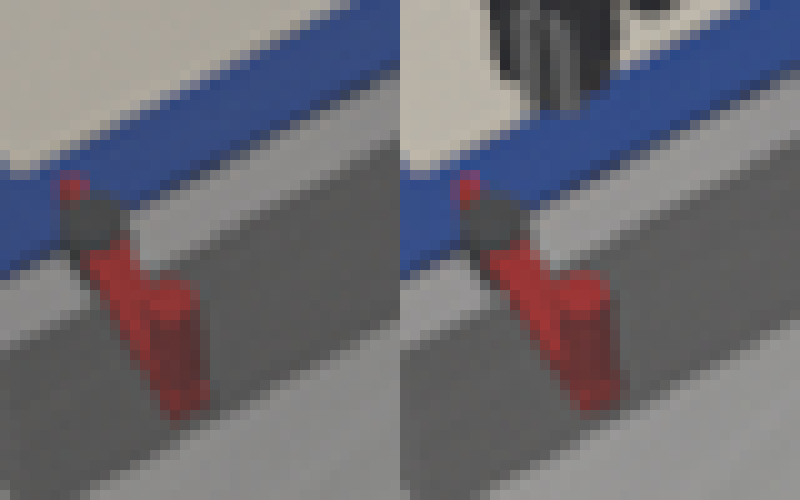

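>>> step_arm(rows=[[0,[-0.149,0.0406,0],0],[0,[-0.149,0.0406,0],0],[0,[-0.149,0.0406,0],0],[0,[-0.149,0.0406,0.03],0],[0,[-0.149,0.0406,0.06],0],[0,[-0.149,0.0406,0.067],0],[0,[-0.149,0.0406,0.072],0],[0,[-0.149,0.0406,0.078],0],[0,[-0.149,0.0406,0.078],0]])

```text
clock: 6.18
eef_pos: [705.7, 53.6, 110.5]
eef_rot: [1.591, 2.709, 0.001]
contact_force: [1.5, -0.0, -0.5]
gripper_width: -0.1
gripper_force: 0.0
```

```bash
python3 - <<'E'
from h import *
np.set_printoptions(precision=1,suppress=True)
c=cap('side');b=c['pixels'];o=r.get_obs();P=o['eef_pos'];print(o['contact_force'],P,np.array(proj(c,P)),np.array(proj(c,P*[1,1,0]+[0,0,91])))
y,x=[int(v) for v in proj(c,P)]; y-=35;x-=30;print(y,x)
cv2.imwrite('pics/g3.png',cv2.cvtColor(cv2.resize(b[y:y+50,x:x+60],(600,500),interpolation=3),cv2.COLOR_RGB2BGR))
E
```

```text
[0.6 0.2 0. ] [706.   53.5 111.2] [184.3 237.2] [189.1 237.7]
149 207
```

View pics/g3.png

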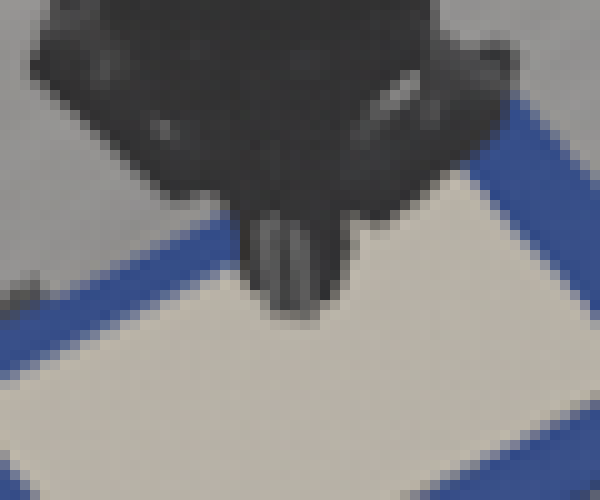

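>>> step_arm(rows=[[0,[0,0,0.006],0],[0,[0,0,0.012],0],[0,[0,0,0.018],0],[0,[0,0,0.018],0]])

```text
clock: 6.57
eef_pos: [705.3, 52.4, 90.8]
eef_rot: [-1.592, -2.707, 0.002]
contact_force: [-1.0, 0.6, 0.2]
gripper_width: 0.4
gripper_force: 0.0
```

>>> step_arm(rows=[[0,[0,0,0.004],0],[0,[0,0,0.008],0],[0,[0,0,0.012],0],[0,[0,0,0.012],0]])

```text
clock: 6.9
eef_pos: [705.5, 52.4, 79.1]
eef_rot: [-1.592, -2.707, 0.001]
contact_force: [-1.0, -0.4, -0.7]
gripper_width: -0.3
gripper_force: 0.0
```

>>> step_arm(rows=[[0,[0,0,0.003],0],[0,[0,0,0.005],0],[0,[0,0,0.007],0],[0,[0,0,0.007],0]])

```text
clock: 7.23
eef_pos: [705.7, 52.4, 72.6]
eef_rot: [-1.593, -2.708, 0.0]
contact_force: [-0.2, 0.8, 0.4]
gripper_width: 0.0
gripper_force: 0.0
```

>>> step_arm(rows=[[0,[0,0,0.003],0],[0,[0,0,0.006],0],[0,[0,0,0.009],0],[0,[0,0,0.009],0]])

```text
clock: 7.57
eef_pos: [706.1, 52.5, 64.5]
eef_rot: [1.593, 2.707, 0.0]
contact_force: [-2.2, 0.1, 6.3]
gripper_width: 0.1
gripper_force: 3.1
```

>>> step_arm(rows=[[0.3,[0,0,-0.04],0],[0.6,[0,0,-0.077],0],[0.6,[0.148,-0.0418,-0.08],0],[0.6,[0.148,-0.0418,-0.08],0],[0.6,[0.148,-0.0418,-0.08],0],[0.6,[0.148,-0.0418,-0.08],0],[0.6,[0.148,-0.0418,-0.08],0],[0.6,[0.148,-0.0418,-0.05],0],[0.6,[0.148,-0.0418,-0.018],0],[0.6,[0.148,-0.0418,-0.018],0],[0,[0.148,-0.0418,-0.018],0],[0,[0.148,-0.0418,-0.018],0]])

```text
clock: 8.57
eef_pos: [598.0, 161.8, 83.3]
eef_rot: [1.593, 2.707, 0.001]
contact_force: [0.7, 0.2, -0.5]
gripper_width: 28.0
gripper_force: 0.0
```

>>> step_arm(rows=[[0,[0,0,0],0],[0,[0,0,0],0],[0,[0,0,0],0]])

```text
clock: 8.82
eef_pos: [598.7, 161.8, 83.7]
eef_rot: [1.592, 2.706, 0.004]
contact_force: [1.8, -0.2, 7.9]
gripper_width: 12.5
gripper_force: 39.4
```

>>> step_arm(rows=[[0,[0.0043,0.0055,0],0],[0,[0.0087,0.0114,0],0],[0,[0.0118,0.0179,0],0],[0,[0.0142,0.0247,0],0],[0,[0.0156,0.0317,0],0],[0,[0.0161,0.0389,0],0],[0,[0.0156,0.0461,0],0],[0,[0.0142,0.0531,0],0],[0,[0.0118,0.0599,0],0],[0,[0.0087,0.0664,0],0],[0,[0.0043,0.0723,0],0],[0,[0,0.0778,0],0]])

```text
clock: 9.82
eef_pos: [665.4, 199.9, 83.2]
eef_rot: [-1.592, -2.708, -0.001]
contact_force: [-8.0, 1.7, 8.4]
gripper_width: 12.9
gripper_force: 40.5
```

>>> step_arm(rows=[[0,[-0.002,0.002,0],0],[0,[-0.002,0.002,0],0],[0,[-0.002,0.002,0],0]])

```text
clock: 10.07
eef_pos: [666.8, 199.8, 83.1]
eef_rot: [-1.59, -2.707, 0.0]
contact_force: [-10.9, 2.7, 9.4]
gripper_width: 12.5
gripper_force: 40.7
```

>>> step_arm(rows=[[0.5,[0,0,0],0],[0.5,[0,0,0],0],[0.5,[0,0,-0.04],0],[0.5,[0,0,-0.08],0],[0.5,[0,0,-0.1],0]])

```text
clock: 10.48
eef_pos: [669.4, 199.0, 186.9]
eef_rot: [1.592, 2.705, 0.006]
contact_force: [0.3, 0.6, 0.7]
gripper_width: 42.9
gripper_force: 0.0
```

```bash
python3 - <<'E'
from h import *
go([463,-332.3,120],5.6); print(r.get_obs()['q'])
c=cap('side')
print([(k,nets.spot_point('side',k)[:1]) for k in('catch_pin','catch_pivot')],proj(c,[665.6,198.9,124.5]))
E
```

```text
shift [-0.3642 -0.4387  0.0652] turn 0.9901
[-0.05935902  0.7037969  -0.53901252  1.38477522  0.37283456  1.14979815
 -0.13708303]
[('catch_pin', [{'centre': [222.4, 214.6], 'score': 0.6}]), ('catch_pivot', [{'centre': [166.4, 373.2], 'score': 0.66}])] (np.float64(222.15092484963515), np.float64(209.8886556547158))
```

>>> step_arm(rows=[[0.7,[-0.3642,-0.4387,0.03],0.99],[0.7,[-0.3642,-0.4387,0.03],0.99],[0.7,[-0.3642,-0.4387,0.03],0.99],[0.7,[-0.3642,-0.4387,0.03],0.99],[0.7,[-0.3642,-0.4387,0.03],0.99],[0.7,[-0.3642,-0.4387,0.03],0.99],[0.7,[-0.3642,-0.4387,0.03],0.99],[0.7,[-0.3642,-0.4387,0.03],0.99],[0.7,[-0.3642,-0.4387,0.03],0.99],[0.7,[-0.3642,-0.4387,0.03],0.99],[0.7,[-0.3642,-0.4387,0.03],0.99],[0.7,[-0.3642,-0.4387,0.03],0.99]])

```text
clock: 11.63
eef_pos: [485.7, -268.7, 155.2]
eef_rot: [-3.014, -0.886, 0.001]
contact_force: [1.3, -0.2, -1.1]
gripper_width: 59.6
gripper_force: 0.0
```

```bash
python3 - <<'E'
from h import *
np.set_printoptions(precision=1,suppress=True)
go([463,-332.3,40],5.6); print(r.get_obs()['q'])
for n in('top','side'):
    c=cap(n)
    print([(k,nets.spot_point(n,k)[:1]) for k in('catch_pin','catch_pivot')])
    i=c['pixels'].astype(int);R,G,B=i[...,0],i[...,1],i[...,2]
    a=np.argwhere((R>1.7*G)&(R>1.7*B)&(R>60)); b=proj(c,[650,165,100]);a=a[np.hypot(*(a-b).T)<35]
    print(n,len(a),a.min(0),a.max(0),a.mean(0))
    for t in(60,70,80,90):
        t=np.radians(t);k=np.array([-79-55*np.cos(t),75+55*np.sin(t)]);w=[705.6+.961*k[0]+.276*k[1],52.2-.276*k[0]+.961*k[1]]
        print(np.degrees(t),np.array(proj(c,w+[124.5])))
E
```

```text
shift [-0.1  0.   0.1] turn 0.237
[ 0.5  0.5 -0.2  1.8  0.1  0.8 -0.7]
[('catch_pin', [{'centre': [115.1, 266.7], 'score': 0.68}]), ('catch_pivot', [{'centre': [165.4, 218.1], 'score': 0.56}])]
top 119 [153 193] [167 227] [160.2 207.2]
59.99999999999999 [167.6 195.8]
70.0 [163.7 195.2]
80.0 [159.7 195.3]
90.0 [155.8 196.2]
[('catch_pin', [{'centre': [223.5, 214.9], 'score': 0.73}]), ('catch_pivot', [{'centre': [222.3, 227.6], 'score': 0.67}])]
side 128 [214 207] [230 235] [222.8 216.3]
59.99999999999999 [228.  217.9]
70.0 [226.5 214.8]
80.0 [224.5 212.1]
90.0 [222.2 209.9]
```

```bash
python3 -c "
from h import *
go([463,-332.3,40],5.6)"
```

```text
shift [-0.0569  0.0422  0.1153] turn 0.2411
```

>>> step_arm(rows=[[0.7,[-0.0569,0.0422,0.03],0.2411],[0.7,[-0.0569,0.0422,0.06],0.2411],[0.7,[-0.0569,0.0422,0.06],0.2411],[0.7,[-0.0569,0.0422,0.08],0.2411],[0.7,[-0.0569,0.0422,0.1],0.2411],[0.7,[-0.0569,0.0422,0.1153],0.2411],[0.7,[-0.0569,0.0422,0.1153],0.2411]])

```text
clock: 12.52
eef_pos: [462.1, -331.0, 37.6]
eef_rot: [-3.135, -0.155, 0.005]
contact_force: [-0.4, -0.6, 0.2]
gripper_width: 59.7
gripper_force: 0.0
```

```bash
python3 - <<'E'
from h import *
go([463,-332.3,-11],5.6);print(phi())
c=cap('side','s4.png');o=r.get_obs();y,x=[int(v) for v in proj(c,[480,-330,30])]
a=cv2.resize(c['pixels'][y-30:y+30,x-40:x+40],(800,600),interpolation=3)
cv2.imwrite('pics/g4.png',a[...,::-1])
E
```

```text
shift [0.0009 0.0015 0.0486] turn 0.0005
5.65954222498647
```

View pics/g4.png

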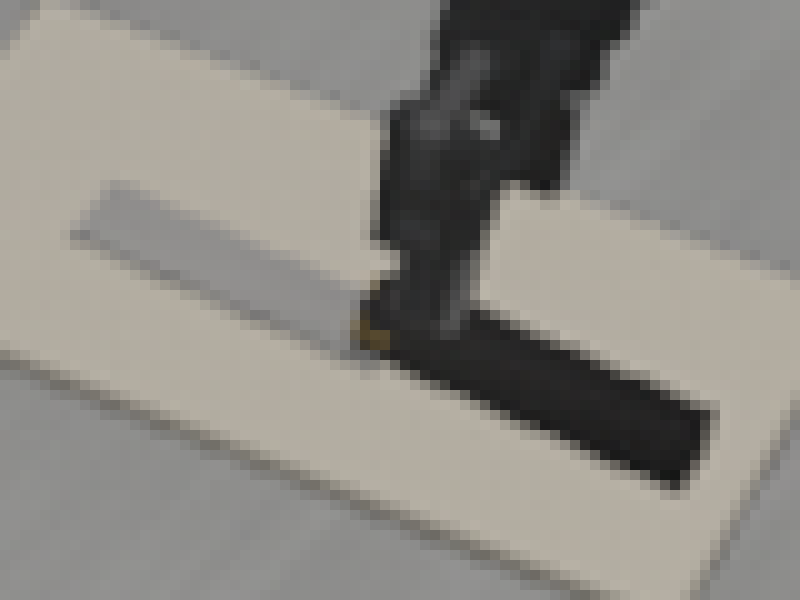

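>>> step_arm(rows=[[0.7,[0.0009,0.0015,0.02],0],[0.7,[0.0009,0.0015,0.035],0],[0.7,[0.0009,0.0015,0.045],0],[0.7,[0.0009,0.0015,0.0475],0],[0.7,[0.0009,0.0015,0.0475],0],[0,[0.0009,0.0015,0.0475],0],[0,[0.0009,0.0015,0.0475],0],[0,[0.0009,0.0015,0.0475],0],[0,[0.0009,0.0015,0.0475],0],[0,[0.0009,0.0015,0.0475],0],[0,[0.0009,0.0015,0.0475],0],[0,[0.0009,0.0015,0.0475],0]], squeeze=90)

```text
clock: 13.57
eef_pos: [464.2, -335.0, -5.9]
eef_rot: [3.137, 0.151, 0.001]
contact_force: [-2.6, 1.7, 14.2]
gripper_width: 17.9
gripper_force: 89.0
```

>>> step_arm(rows=[[0,[0,0,-0.01],0],[0,[0,0,-0.03],0],[0,[0,0,-0.06],0],[0,[0,0,-0.09],0],[0,[0,0,-0.12],0],[0,[0,0,-0.12],0]], squeeze=110)

```text
clock: 14.07
eef_pos: [465.9, -336.3, 118.9]
eef_rot: [3.134, 0.15, 0.01]
contact_force: [0.9, 0.2, -0.6]
gripper_width: 16.9
gripper_force: 108.4
```

```bash
python3 - <<'E'
from h import *
o=r.get_obs();print(o['eef_pos'],o['gripper_width'],o['contact_force'])
go([510,108.3,95],-16);c=cap('side');l=nets.spot_point('side','knife_tip')[:2];print(l)
P=o['eef_pos'];f=np.radians(phi())
for z in(14,18,22): print(z,proj(c,P+[124.5*np.cos(f),124.5*np.sin(f),z]))
c=cap('top');l=nets.spot_point('top','knife_tip')[:2];print(l)
print(proj(c,P+[124.5*np.cos(f),124.5*np.sin(f),18]))
E
```

```text
[ 465.87727044 -336.27981942  118.93194394] 16.858225982228348 [ 0.9224062   0.17298709 -0.62249299]
shift [ 0.0862 -0.4385  0.0225] turn 0.1874
[{'centre': [124.7, 353.3], 'score': 0.68}, {'centre': [212.1, 251.3], 'score': 0.3}]
14 (np.float64(122.98503645113159), np.float64(351.4498824458723))
18 (np.float64(121.96708416422342), np.float64(351.5882496016165))
22 (np.float64(120.94482484322403), np.float64(351.72720219939424))
[{'centre': [189.5, 414.3], 'score': 0.73}, {'centre': [170.5, 248.5], 'score': 0.43}]
(np.float64(187.58354888025536), np.float64(416.493702861502))
```

>>> step_arm(rows=[[0,[0.0862,-0.4385,0.01],0.1874],[0,[0.0862,-0.4385,0.01],0.1874],[0,[0.0862,-0.4385,0.01],0.1874],[0,[0.0862,-0.4385,0.01],0.1874],[0,[0.0862,-0.4385,0.01],0.1874],[0,[0.0862,-0.4385,0.01],0.1874],[0,[0.0862,-0.4385,0.01],0.1874],[0,[0.0862,-0.4385,0.01],0.1874],[0,[0.0862,-0.4385,0.01],0.1874],[0,[0.0862,-0.4385,0.01],0.1874],[0,[0.0862,-0.4385,0.01],0.1874],[0,[0.0862,-0.4385,0.01],0.1874]])

```text
clock: 15.27
eef_pos: [506.9, 117.2, 101.7]
eef_rot: [-3.111, 0.424, 0.003]
contact_force: [-0.7, 0.7, -2.2]
gripper_width: 16.9
gripper_force: 108.5
```

>>> step_arm(rows=[[0,[0,0,0],0],[0,[0,0,0],0]])

```text
clock: 15.43
eef_pos: [506.9, 109.3, 102.1]
eef_rot: [3.11, -0.436, -0.002]
contact_force: [0.6, -0.5, -0.9]
gripper_width: 17.1
gripper_force: 108.5
```

```bash
cat > kt.py <<'E'
from h import *
np.set_printoptions(precision=1,suppress=True)
import sys
def steel(): pass
o=r.get_obs();P=o['eef_pos'];print(P,phi(),o['contact_force'],o['gripper_width'])
ps=[];cs=[]
for n in('top','side'):
    c=cap(n,sys.argv[1]+n+'.png');l=nets.spot_point(n,'knife_tip')[:1];print(n,l);cs.append(c)
    if l: ps.append(l[0]['centre'])
if len(ps)==2:
    X=tri(cs,ps);d=X-P;f=np.radians(phi());print('tip',X,'along',d[:2]@[np.cos(f),np.sin(f)],'left',d[:2]@[-np.sin(f),np.cos(f)],'up',d[2])
    k=X[:2]-[705.6,52.2];a=np.radians(-16);print('keeper xy',k@[np.cos(a),np.sin(a)],k@[-np.sin(a),np.cos(a)])
E
python3 kt.py a; python3 -c "
from h import *
go([510,108.3,70],-16)
c=cv2.imread('pics/aside.png')[160:250,215:335]
cv2.imwrite('pics/a5.png',cv2.resize(c,(800,600),interpolation=3))"
```

```text
[506.9 109.3 102.1] -15.973649003330648 [ 0.6 -0.5 -0.9] 17.119392846409305
top [{'centre': [172.1, 247.8], 'score': 0.57}]
side [{'centre': [202.7, 251.6], 'score': 0.75}]
tip [630.7  77.6 112.5] along 127.72692208814841 left 3.8233149390962513 up 10.434302735280028
keeper xy -78.9865790679601 3.8205519643224743
shift [ 0.0025 -0.0002  0.0328] turn -0.0007
```

View pics/a5.png

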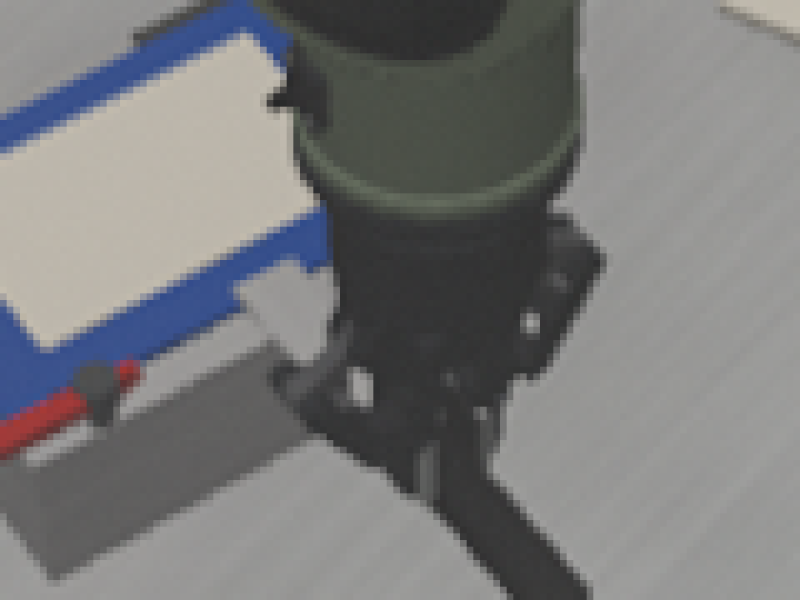

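```bash
python3 - <<'E'
from h import *
np.set_printoptions(precision=1,suppress=True)
c=cap('side');P=np.array([506.9,109.3,102.1]);a=np.radians(-16);e=np.array([np.cos(a),np.sin(a)]);f=np.array([-e[1],e[0]])
for nm,px in(('tipc',(160+275*.15,215+268*.15)),('left corner',(160+287*.15,215+237*.15)),('right corner',(160+262*.15,215+300*.15))):
    for up in(14,18,22):
        X=onz(c,px,102.1+up);d=X[:2]-P[:2];print(nm,up,d@e,d@f)
E
```

```text
tipc 14 124.85279764894463 -4.446301339658717
tipc 18 122.0124896573207 -2.8301412582673557
tipc 22 119.17218166569664 -1.2139811768760198
left corner 14 126.7897906340808 8.873325925520339
left corner 18 123.94187645202112 10.437182450683236
left corner 22 121.09396226996138 12.001038975845995
right corner 14 123.10450389268743 -18.448083221736333
right corner 18 120.27106110674553 -16.776940897119555
right corner 22 117.4376183208037 -15.105798572502636
```

>>> step_arm(rows=[[0,[0.003,0,0.01],0],[0,[0.006,0,0.022],0],[0,[0.006,0,0.03],0],[0,[0.006,0,0.034],0],[0,[0.006,0,0.034],0]])

```text
clock: 16.1
eef_pos: [512.5, 108.0, 67.5]
eef_rot: [3.11, -0.437, -0.003]
contact_force: [0.8, -0.5, -2.0]
gripper_width: 17.4
gripper_force: 108.5
```

>>> step_arm(rows=[[0,[0,0,0.001],0],[0,[0,0,0.002],0],[0,[0,0,0.002],0]])

```text
clock: 16.35
eef_pos: [513.5, 108.4, 67.1]
eef_rot: [-3.111, 0.436, -0.001]
contact_force: [-1.1, -0.5, -1.5]
gripper_width: 16.9
gripper_force: 108.5
```

>>> step_arm(rows=[[0,[0,0,0.001],0],[0,[0,0,0.002],0],[0,[0,0,0.002],0]])

```text
clock: 16.6
eef_pos: [513.4, 108.4, 65.0]
eef_rot: [-3.111, 0.437, -0.0]
contact_force: [0.6, 0.6, -0.7]
gripper_width: 16.6
gripper_force: 108.5
```

>>> step_arm(rows=[[0,[0,0,0.001],0],[0,[0,0,0.0015],0],[0,[0,0,0.0015],0]])

```text
clock: 16.85
eef_pos: [513.3, 108.4, 63.4]
eef_rot: [3.111, -0.437, -0.0]
contact_force: [0.1, -0.7, -1.7]
gripper_width: 17.1
gripper_force: 108.5
```

>>> step_arm(rows=[[0,[0,0,0.001],0],[0,[0,0,0.0015],0],[0,[0,0,0.0015],0]])

```text
clock: 17.1
eef_pos: [513.4, 108.4, 61.9]
eef_rot: [-3.111, 0.437, 0.0]
contact_force: [-0.9, 0.4, 1.8]
gripper_width: 17.0
gripper_force: 108.7
```

>>> step_arm(rows=[[0,[0,0,0.001],0],[0,[0,0,0.0015],0],[0,[0,0,0.0015],0]])

```text
clock: 17.35
eef_pos: [513.3, 108.4, 60.5]
eef_rot: [-3.111, 0.436, -0.0]
contact_force: [-1.9, 0.7, 3.9]
gripper_width: 16.7
gripper_force: 109.1
```

>>> step_arm(rows=[[0,[0,0,-0.003],0],[0,[0.003,0,-0.003],0],[0,[0.006,0,-0.003],0],[0,[0.009,0,-0.003],0],[0,[0.012,0,-0.003],0],[0,[0.012,0,-0.003],0]])

```text
clock: 17.85
eef_pos: [525.5, 104.7, 63.4]
eef_rot: [3.111, -0.437, 0.0]
contact_force: [-0.3, -0.9, -0.5]
gripper_width: 17.1
gripper_force: 108.5
```

>>> step_arm(rows=[[0,[0.003,0,0],0],[0,[0.006,0,0],0],[0,[0.009,0,0],0],[0,[0.009,0,0],0]])

```text
clock: 18.18
eef_pos: [534.2, 102.3, 63.5]
eef_rot: [-3.111, 0.437, -0.001]
contact_force: [-0.4, -0.1, -1.3]
gripper_width: 16.9
gripper_force: 108.5
```

>>> step_arm(rows=[[0,[0.002,0,0],0],[0,[0.004,0,0],0],[0,[0.004,0,0],0]])

```text
clock: 18.43
eef_pos: [537.8, 101.4, 63.5]
eef_rot: [-3.111, 0.437, -0.0]
contact_force: [0.0, 0.1, -2.3]
gripper_width: 17.0
gripper_force: 108.5
```

>>> step_arm(rows=[[0,[0,0,0.002],0],[0,[0,0,0.005],0],[0,[0,0,0.008],0],[0,[0,0,0.011],0],[0,[0,0,0.014],0],[0,[0,0,0.014],0]], squeeze=35)

```text
clock: 18.93
eef_pos: [536.7, 101.2, 49.0]
eef_rot: [3.11, -0.437, -0.002]
contact_force: [-5.4, -1.2, 6.0]
gripper_width: 17.0
gripper_force: 109.5
```

>>> step_arm(rows=[[0,[0.0005,0,0.003],0],[0,[0.001,0,0.006],0],[0,[0.0015,0,0.009],0],[0,[0.002,0,0.012],0],[0,[0.002,0,0.014],0],[0,[0.002,0,0.014],0]])

```text
clock: 19.43
eef_pos: [539.3, 100.6, 35.2]
eef_rot: [3.111, -0.437, 0.0]
contact_force: [-1.3, -0.6, 4.2]
gripper_width: 16.8
gripper_force: 107.2
```

```bash
python3 - <<'E'
from h import *
np.set_printoptions(precision=1,suppress=True)
c=cap('side','lev.png');l=nets.spot_point('side','lip');print(l[:1],proj(c,[638.3,71.5,86]),r.get_obs()['q'])
a=cv2.imread('pics/lev.png')[150:255,200:340]
cv2.imwrite('pics/lev6.png',cv2.resize(a,(800,600),interpolation=3))
E
```

```text
[{'centre': [200.6, 252.6], 'score': 0.68}] (np.float64(206.22503711277912), np.float64(251.9853662794135)) [-0.3  0.6  0.1  1.9 -0.1  0.6 -2.1]
```

View pics/lev6.png

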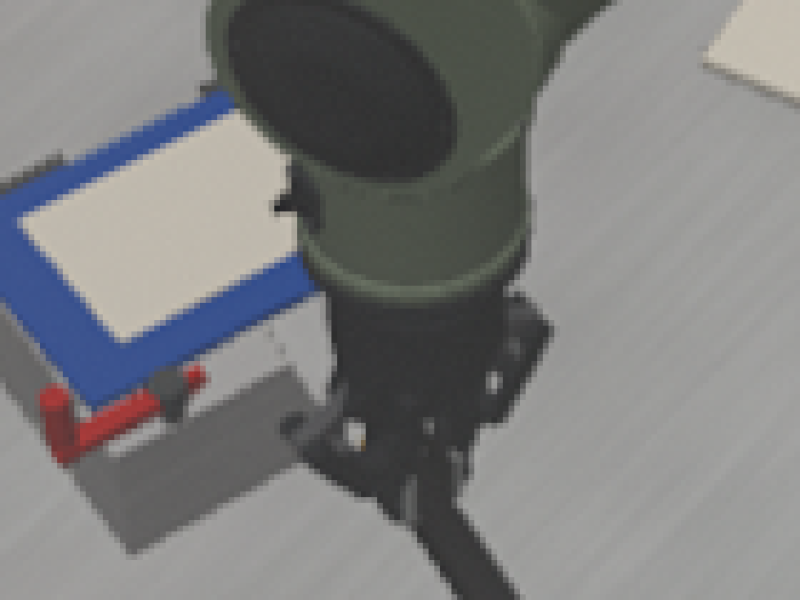

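>>> step_arm(rows=[[0,[0,0,0],0],[0,[0,0,-0.004],0],[0,[0,0,-0.008],0],[0,[0,0,-0.012],0],[0,[0,0,-0.016],0],[0,[0,0,-0.02],0],[0,[0,0,-0.02],0]], squeeze=120)

```text
clock: 20.12
eef_pos: [539.7, 101.0, 56.3]
eef_rot: [-3.111, 0.437, -0.001]
contact_force: [1.5, -1.5, -6.0]
gripper_width: 16.4
gripper_force: 118.1
```

```bash
cat > lk.py <<'E'
from h import *
import sys
np.set_printoptions(precision=2,suppress=True)
o=r.get_obs();P=o['eef_pos'];k=P[:2]-[705.6,52.2];a=np.radians(-16);e=np.array([np.cos(a),np.sin(a)]);f=np.array([-e[1],e[0]])
print('tcp k',k@e,k@f,P[2],'F',o['contact_force'],'T',o['torque'],o['gripper_force'])
cs=[cap('top',sys.argv[1]+'t.png'),cap('side',sys.argv[1]+'s.png')]
for n in('lip','knife_tip','knife_grip','knife'):
    print(n,[[(np.round(x['centre'],1),round(x['score'],2)) for x in nets.spot_point(m,n)[:1]] for m in('top','side')])
# lid angle from blue mask in the side view: project model over angles
i=cs[1]['pixels'].astype(int);R,G,B=i[...,0],i[...,1],i[...,2];m=((B>R*1.5)&(B>50))
best=[]
for th in np.radians(np.arange(0,96,1)):
    q=[]
    for s,y in((0,-110),(0,110),(145,110),(145,-110)):
        x=75-s*np.cos(th)+5*np.sin(th);z=86+s*np.sin(th)+5*np.cos(th)
        w=np.array([705.6,52.2])+x*e+y*f;q.append(proj(cs[1],[w[0],w[1],z])[::-1])
    M=np.zeros(m.shape,np.uint8);cv2.fillPoly(M,[np.round(q).astype(int)],1)
    best.append((m&(M==0)).sum()+0.0*M.sum()); 
    best[-1]=best[-1]+ .3*((M>0)&~m&(i.min(2)>60)&(i.max(2)<135)).sum()
b=np.argsort(best)[:4];print('lid deg',b,np.array(best)[b])
E
python3 lk.py b
```

```text
tcp k -172.91933066847398 1.166567780447229 56.279983754153896 F [ 1.52 -1.49 -5.99] T [-0.04  0.42 -0.1 ] 118.1418514251709
lip [[(array([169.1, 250.9]), 0.84)], [(array([192.7, 251.7]), 0.65)]]
knife_tip [[], []]
knife_grip [[], [(array([230.7, 273.2]), 0.83)]]
knife [[], [(array([221.4, 263.8]), 0.68)]]
lid deg [12 11 10  9] [159.4 162.2 162.2 169.8]
```

>>> step_arm(rows=[[0,[0.0043,0,-0.0087],0],[0,[0.0087,0,-0.0174],0],[0,[0.014,0,-0.027],0],[0,[0.0197,0,-0.0365],0],[0,[0.0265,0,-0.045],0],[0,[0.0338,0,-0.0531],0],[0,[0.0417,0,-0.06],0],[0,[0.0502,0,-0.0667],0],[0,[0.0502,0,-0.0667],0]])

```text
clock: 21.37
eef_pos: [589.7, 86.6, 124.4]
eef_rot: [-3.11, 0.438, -0.005]
contact_force: [0.3, -0.3, -1.2]
gripper_width: 16.4
gripper_force: 119.0
```

```bash
python3 lk.py c
```

```text
tcp k -120.853510280288 1.1488838420583452 124.42357865939385 F [ 0.27 -0.3  -1.17] T [-0.03 -0.    0.05] 118.99238321813755
lip [[(array([136.3, 255.3]), 0.62)], [(array([158. , 237.1]), 0.87)]]
knife_tip [[], [(array([167.9, 233.4]), 0.61)]]
knife_grip [[], [(array([202.4, 260.5]), 0.86)]]
knife [[(array([152.2, 259.4]), 0.43)], [(array([193.2, 252.7]), 0.86)]]
lid deg [56 55 57 58] [58.4 59.7 68.  69.2]
```

>>> step_arm(rows=[[0,[0.009,0,-0.005],0],[0,[0.0188,0,-0.0095],0],[0,[0.028,0,-0.0127],0],[0,[0.0385,0,-0.0154],0],[0,[0.047,0,-0.017],0],[0,[0.055,0,-0.018],0],[0,[0.061,0,-0.018],0],[0,[0.061,0,-0.018],0]])

```text
clock: 22.53
eef_pos: [647.0, 69.9, 139.9]
eef_rot: [3.111, -0.437, 0.0]
contact_force: [0.3, 0.4, -1.8]
gripper_width: 16.8
gripper_force: 119.0
```

```bash
python3 lk.py d; python3 -c "
import cv2
a=cv2.imread('pics/ds.png')[120:240,160:320]
cv2.imwrite('pics/d7.png',cv2.resize(a,(800,600),interpolation=3))"
```

```text
tcp k -61.239891304544315 0.8460142826804521 139.93016145203111 F [ 0.33  0.4  -1.76] T [-0.05  0.04 -0.07] 118.96757243201137
lip [[], [(array([136.9, 222.7]), 0.71)]]
knife_tip [[], [(array([149.7, 220.1]), 0.68)]]
knife_grip [[], [(array([178.3, 246.7]), 0.71)]]
knife [[], [(array([175.1, 238.1]), 0.7)]]
lid deg [86 85 87 88] [167.6 176.6 179.3 180.2]
```

View pics/d7.png

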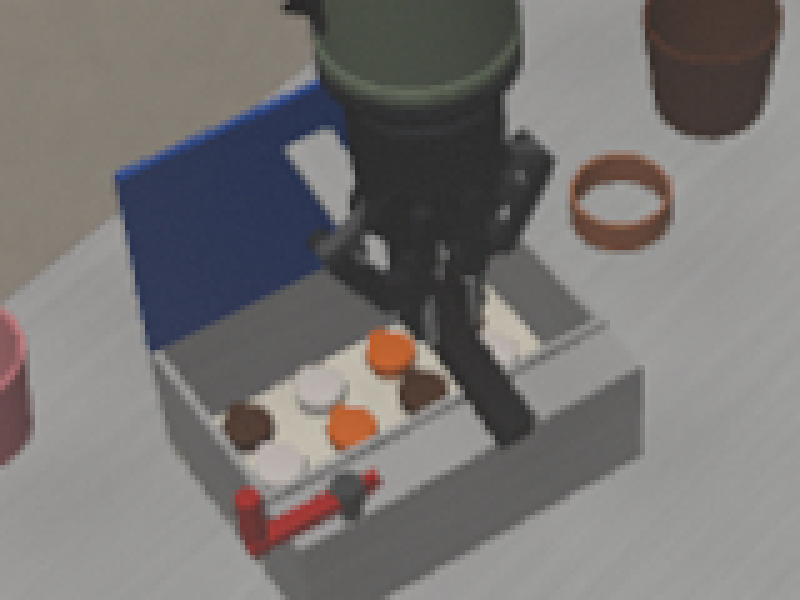

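>>> step_arm(rows=[[0,[0.004,0,0],0],[0,[0.008,0,0],0],[0,[0.008,0,0],0]])

```text
clock: 23.28
eef_pos: [654.3, 68.0, 140.0]
eef_rot: [3.111, -0.437, -0.001]
contact_force: [-2.8, 0.8, -0.7]
gripper_width: 16.8
gripper_force: 119.0
```

```bash
python3 lk.py e
```

```text
tcp k -53.64649498541835 1.0256857105997361 139.98081209117603 F [-2.8   0.78 -0.68] T [0.16 0.28 0.07] 119.02218681760132
lip [[], [(array([132. , 218.6]), 0.73)]]
knife_tip [[], [(array([144.3, 218.2]), 0.62)]]
knife_grip [[], []]
knife [[], [(array([176.7, 236. ]), 0.66)]]
lid deg [90 89 91 92] [163.5 166.5 179.1 186.3]
```

>>> step_arm(rows=[[0,[0.0025,0,0],0],[0,[0.0025,0,0],0],[0,[-0.02,0,0],0],[0,[-0.05,0,0],0],[0,[-0.09,0,0],0],[0,[-0.13,0,0],0],[0,[-0.15,0,0],0],[0,[-0.15,0,0],0]])

```text
clock: 24.45
eef_pos: [506.3, 110.8, 140.6]
eef_rot: [-3.111, 0.433, 0.002]
contact_force: [1.5, 0.8, -1.2]
gripper_width: 16.7
gripper_force: 118.9
```

```bash
python3 lk.py f; python3 -c "
from h import *
go([464.2,-335,90],5.7)"
```

```text
tcp k -207.70505131429292 1.4195844846540917 140.56481053009657 F [ 1.46  0.77 -1.16] T [ 0.04 -0.09  0.05] 118.88359665870667
lip [[(array([ 94.6, 265.1]), 0.61)], [(array([134.9, 218.8]), 0.86)]]
knife_tip [[(array([166. , 243.9]), 0.71)], [(array([182.6, 249.8]), 0.75)]]
knife_grip [[], [(array([215. , 278.1]), 0.67)]]
knife [[], [(array([211.9, 267.8]), 0.59)]]
lid deg [91 92 93 94] [51.9 62.4 68.7 87. ]
shift [0.0785 0.4396 0.05  ] turn -0.1894
```

>>> step_arm(rows=[[0,[0.0785,0.4396,0],-0.1894],[0,[0.0785,0.4396,0],-0.1894],[0,[0.0785,0.4396,0],-0.1894],[0,[0.0785,0.4396,0],-0.1894],[0,[0.0785,0.4396,0],-0.1894],[0,[0.0785,0.4396,0],-0.1894],[0,[0.0785,0.4396,0],-0.1894],[0,[0.0785,0.4396,0],-0.1894],[0,[0.0785,0.4396,0],-0.1894],[0,[0.0785,0.4396,0],-0.1894],[0,[0.0785,0.4396,0.03],-0.1894],[0,[0.0785,0.4396,0.05],-0.1894]])

```text
clock: 25.95
eef_pos: [462.8, -342.0, 90.2]
eef_rot: [3.134, 0.147, 0.003]
contact_force: [-1.0, 0.8, -1.3]
gripper_width: 16.5
gripper_force: 119.0
```

>>> step_arm(rows=[[0,[0,0,0],0],[0,[0,0,0],0],[0,[0,0,0],0]])

```text
clock: 26.2
eef_pos: [464.9, -334.1, 91.0]
eef_rot: [-3.137, -0.159, -0.001]
contact_force: [0.0, -0.0, -1.6]
gripper_width: 16.8
gripper_force: 119.0
```

```bash
python3 - <<'E'
from h import *
go([464.2,-335,25],5.7)
o=r.get_obs();P=o['eef_pos'];c=cap('side','h.png');f=np.radians(phi());u=np.array([np.cos(f),np.sin(f)])
print([(n,nets.spot_point('side',n)[:1]) for n in('knife_tip','knife')])
for p in(0,10,18,25,32):
    t=np.radians(p);g=P+[0,0,28]; # grip point mid-handle approx
    q=lambda a,b:proj(c,np.r_[g[:2]+u*(a*np.cos(t)-b*np.sin(t)),g[2]+a*np.sin(t)+b*np.cos(t)])
    print(p,np.round(q(124,-10),1),np.round(q(-80,0),1))
a=c['pixels'][100:205,320:460];cv2.imwrite('pics/h8.png',cv2.resize(a,(800,600),interpolation=3)[...,::-1])
E
```

```text
shift [-0.0008  0.0009  0.066 ] turn 0.0008
[('knife_tip', [{'centre': [340.0, 249.8], 'score': 0.47}]), ('knife', [{'centre': [138.9, 373.6], 'score': 0.78}])]
0 [129.7 350.5] [153.8 414.4]
10 [124.3 351.3] [157.1 413. ]
18 [120.3 352.8] [159.3 411.4]
25 [117.  354.6] [161.  409.7]
32 [114.2 357. ] [162.4 407.6]
```

View pics/h8.png

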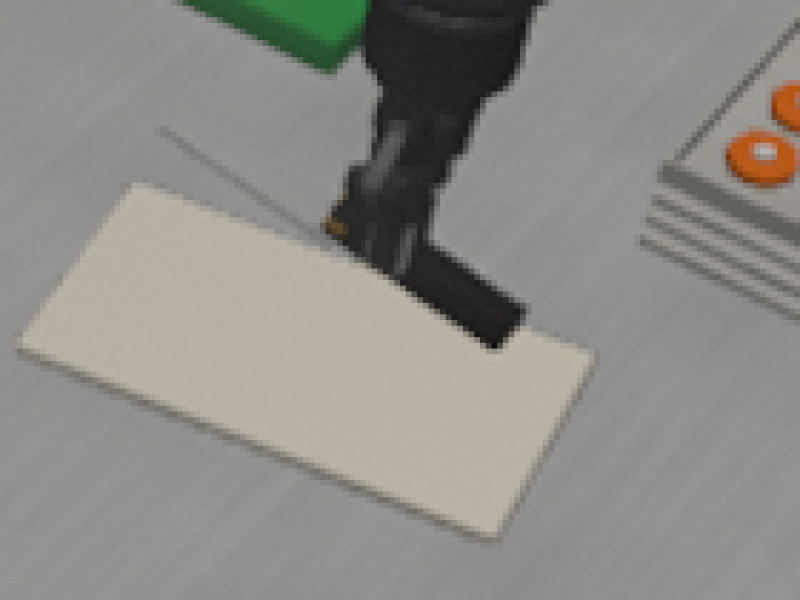

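>>> step_arm(rows=[[0,[0.012,0,0.03],0],[0,[0.012,0,0.055],0],[0,[0.012,0,0.066],0],[0,[0.012,0,0.072],0],[0,[0.012,0,0.077],0],[0,[0.012,0,0.081],0],[0,[0.012,0,0.084],0],[0,[0.012,0,0.084],0]])

```text
clock: 27.02
eef_pos: [477.7, -334.2, 7.8]
eef_rot: [3.136, 0.157, 0.005]
contact_force: [3.0, 0.4, 9.2]
gripper_width: 16.7
gripper_force: 121.3
```

>>> step_arm(rows=[[0,[0,0,0.003],0],[0,[0,0,0.006],0],[0,[0,0,0.009],0],[0,[0,0,0.011],0],[0,[0,0,0.011],0]])

```text
clock: 27.43
eef_pos: [478.2, -334.4, -2.8]
eef_rot: [3.136, 0.157, 0.006]
contact_force: [5.2, 1.1, 11.1]
gripper_width: 16.8
gripper_force: 122.6
```

>>> step_arm(rows=[[0,[0,0,0.0015],0],[0,[0,0,0.003],0],[0,[0,0,0.003],0]])

```text
clock: 27.68
eef_pos: [478.1, -334.5, -5.6]
eef_rot: [3.136, 0.157, 0.006]
contact_force: [4.8, 0.6, 10.5]
gripper_width: 16.9
gripper_force: 122.6
```

>>> step_arm(rows=[[0.2,[0,0,-0.002],0],[0.3,[0,0,-0.004],0],[0.45,[0,0,-0.006],0],[0.6,[0,0,-0.006],0],[0.7,[0,0,-0.006],0],[0.7,[0,0,-0.006],0],[0.7,[0,0,-0.03],0],[0.7,[0,0,-0.06],0],[0.7,[0,0,-0.1],0],[0.7,[0,0,-0.14],0],[0.7,[0,0,-0.16],0]])

```text
clock: 28.6
eef_pos: [477.0, -334.4, 156.5]
eef_rot: [3.135, 0.156, 0.005]
contact_force: [1.0, 0.4, 0.4]
gripper_width: 59.7
gripper_force: 0.0
```

```bash
python3 - <<'E'
from h import *
for n in('top','side'):
    c=cap(n,'z'+n+'.png')
    for k,z in dict(knife=12,knife_tip=12,knife_grip=23,tub_white=0,tub_brown=0,jar=0,cutter=0,nozzle=0).items():
        l=nets.spot_point(n,k)[:1]; print(n,k,[(np.round(onz(c,x['centre'],z)[:2]),round(x['score'],2)) for x in l])
a=cv2.imread('pics/ztop.png')[60:310,100:460];b=cv2.imread('pics/zside.png')[100:250,180:460]
cv2.imwrite('pics/z9.png',np.vstack([cv2.resize(a,(430,300),interpolation=3),cv2.resize(b,(430,230),interpolation=3)]))
E
```

```text
top knife [(array([ 511., -332.]), 0.83)]
top knife_tip [(array([ 608., -320.]), 0.94)]
top knife_grip [(array([ 471., -341.]), 0.77)]
top tub_white [(array([415., 348.]), 0.79)]
top tub_brown [(array([802.,  29.]), 0.61)]
top jar [(array([655., 412.]), 0.68)]
top cutter [(array([ 726., -175.]), 0.68)]
top nozzle [(array([ 345., -161.]), 0.59)]
side knife [(array([ 512., -333.]), 0.89)]
side knife_tip [(array([ 607., -325.]), 0.69)]
side knife_grip [(array([ 468., -341.]), 0.93)]
side tub_white [(array([424., 343.]), 0.84)]
side tub_brown [(array([ 743., -290.]), 0.82)]
side jar [(array([661., 410.]), 0.76)]
side cutter [(array([ 735., -165.]), 0.65)]
side nozzle [(array([ 343., -161.]), 0.66)]
```

View pics/z9.png

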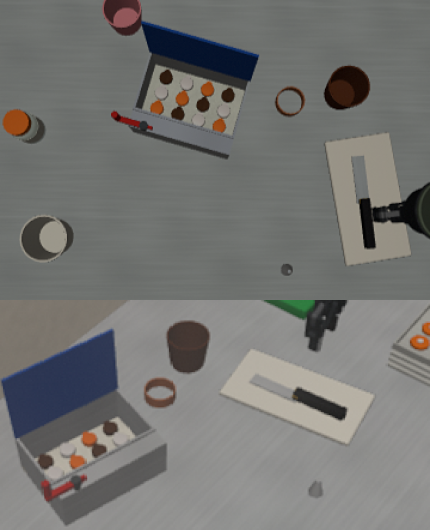

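The lid stands upright and the catch points to the keeper's +y side. The knife lies flat on the board with the blade down, the bystanders haven't moved, and the gripper is clear.

```bash
python3 -c "
from rig import r
print(r.hand_in())"
```

```text
the job is handed in; nothing more can be done
None
```

The job is handed in at about 29 s of the 72 s allowed, with no verdict returned: the catch is fully aside, the lid was levered up with the knife and stands at about 90°, the knife lies flat on the board about 15 mm from where it started, and the tubs, jar, cutter and nozzle are where they were.

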